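# Open the pin jar one-handed, braced in the desk tidy

### The job

I want to take a drawing pin for the notice wall: lower the square glass jar fully into the square compartment of the wooden desk tidy, which keeps it from turning, and there unscrew its tight lid (anticlockwise from above) until the thread lets go. Finish while still holding the lid level, centred a centimetre or two above the open mouth, with the jar still fully down in its compartment. Leave the round jar, the mouse and the glue stick where they stand.

Things in the scene. Friction and masses are not known exactly. Their poses are not given: they have to be found in the camera images.
- jar: the SQUARE glass jar of brass drawing pins, loose, about 0.42 kg (varies by a third), upright on the desk. Body 60x60 mm in plan (sides along its x and y), 62 mm tall, lower edges chamfered 4 mm; above it a round neck. Closed, its lid's top is 88.5 mm up. Origin: centre of the foot; z up. The closed lid bears its weight. Standing free on the desk it would spin along with its lid
- jar_mouth (a point): centre of the square jar's rim, 84 mm above its foot. The neck is 39 mm in diameter and bears a coarse right-handed three-start thread: turned anticlockwise (from above) the lid rises 19.5 mm per full turn, with 1 mm of play; after about 165 degrees from closed (9 mm up) the thread lets go and the lid can be lifted straight off
- lid: knurled dark steel screw lid of the square jar: 53 mm in diameter, 25 mm tall, 0.08 kg. Origin: centre of its lower edge, z up. Closed, the origin is 63.5 to 64 mm above the jar's foot (1.5 mm over the square shoulder) and its x axis lies along the jar's x. A springy seal makes it tight: about 0.25 N m to break loose, light after 40 degrees. Left half unscrewed it stays so
- tidy: the low wooden desk tidy, fixed to the desk: outside 130 (x) x 200 (y) x 36 mm high, walls 5 mm. Origin: centre of its underside. Compartments: a square one 66x66 mm in its -x -y corner, beside it a tray with small things, behind both a long pen trough
- tidy_well (a point): centre of the floor of the square compartment (66x66 mm inside, floor 4 mm above the desk, walls 32 mm above that floor); its axes are those of the tidy. The compartment takes the square jar, turned to any of the four quarter positions, with 3 mm of play on each side
- round_jar: a bystander: ROUND glass jar, 60 mm in diameter, with white map pins and the same kind of lid (top at 88.5 mm), 0.40 kg, loose. Origin: centre of its foot. It and the square jar may stand in either's place
- mouse: a bystander: black computer mouse 100x58x34 mm, loose; origin at the centre of its underside
- glue_stick: a bystander: glue stick 25 mm in diameter, 90 mm tall, standing upright, loose; origin at the centre of its foot
There are look-alikes about, which are no part of the job. Leave any blue or yellow look-alike of the lid alone.

How it is judged:
By the outcome, as a careful person would: the job done as asked, in the order asked, and still so for the second after the job is handed in, while the arm keeps its last pose, push and grip.
It also fails if it takes over 58 s, if anything falls off the work surface, if the arm or the gripper's body presses on something with over 40 N, if the wrist force passes 120 N, or if a joint passes its speed limit or range.

### The arm

A 6-joint arm with a two-finger parallel gripper is mounted at the origin on a cart in front of the work surface, level with it; the furniture and walls round the work are solid. World frame = base frame: x ahead of the robot, y to its left, z up, the work surface at z = 0. Lengths are in mm, angles in rad, forces in N, time in s.
With the tool pointing down it reaches from about 275 to 750 mm from the base axis. Payload 10.2 kg.
Tool frame: the origin (TCP) lies between the finger pads; the fingertips stand ahead of it and the grasp point (between the pads) lies 5 mm behind it (ctrl.tip_extent is the y of the fingertips in the tool frame, in mm); y points along the fingers, x is the direction in which the jaws open and shut, and the axes are right-handed (so a half turn about y gives the same grasp; the last joint's range is limited). The gripper opens to 85 mm and grips with 20 to 120 N. Pads are 22 mm wide; open, the fingers measure 114 mm over their backs; the gripper's body (76 mm by 85 mm) begins 54 mm behind the grasp point. The pads swing forward as they close: fully open they stand 13 mm farther back than shut.
Start: joints at [0.955, 0.313, 1.498, -0, 1.331, -0.223], TCP at [200.971, 485.018, 245.294] pointing down, gripper open.
Joint ranges: [-2.94, 2.94], [-0.97, 2.17], [0.19, 2.56], [-1.23, 4.37], [0.02, 3.11], [-2.88, 2.88]. Speed limits (rad/s): [2.39, 2.39, 3.01, 3.14, 3.14, 3.14].

### API

Orientations are given as a unit quaternion [w, x, y, z].
In Python, from station import ctrl gives the robot as it stands. The module is installed in compiled form; this text tells all that it offers.
- The arm moves only by the tool send_rows, never from a script. Its argument "increments" is a list of rows, each an object with "travel": the shift along the tool's x, y, z in cm, a list of three; "turn": the turn, a rotation vector about the tool's x, y, z in rad, a list of three. In form: [{"travel": [tx, ty, tz], "turn": [wx, wy, wz]}, ...]. A call has 1 to 20 rows; each row is the pose to reach, as a shift and turn from the pose commanded when the call began, along the tool's axes at that moment; what a row does not reach only later rows make up. A row lasts 1/12 s, in which the tool goes at most 41.7 mm and 7.16 degrees, less where a joint would pass 70% of its speed; a pose out of reach is approached as far as the arm can. A call with a gripper value outside its range is refused whole. "gripper" is the gripper's target within -1 to 1 (fully open at 1, half-way at 0, shut at -1), set as the call begins (left out, the last holds). The fingers move at their own pace and stop on an object; the grip force is fixed at half the most. Time passes only in rows, so rows that repeat a pose let the fingers close. It gives the time, the measured TCP pose, the force and the opening at its end, in the units of the state.
- ctrl.state(): the state, without advancing time (a new reading comes with each control period).
- ctrl.grab_frame(name): name is "side" or "top" or "wrist"; returns a dict with "color" (480x640x3 uint8, red, green, blue), "depth" (480x640 float32, mm along the optical axis (not along the pixel's ray), 0 where there is no reading), "vfov" (degrees; the focal length in pixels is half the picture's height over the tangent of half this angle, whatever the lens; pixels are square), "cx", "cy" (the principal point, pixels), "distortion" ([k1, k2, p1, p2, k3] as OpenCV has them; the pictures are not rectified), "origin" and "rotation" of the camera in the world. Camera axes: x right, y up, looking along -z (the intrinsics and any distortion apply to the point x, -y, -z); pixel columns grow to the right and rows downward; lengths in mm; the calibration is good to about 2 mm. A picture is of the moment at which its call begins.
- ctrl.job_done(): hands the job in, once; it reports no verdict.
The state is a dict: "time_s": time; "q": joint angles; "joint_vel": joint speeds; "effort": joint torques, N m; "ee_pos": TCP position; "eef_rot": TCP orientation; "contact_force": force on the tool from outside, world axes, zero at the start; "wrist_torque": the same for the moment, N m; "grip_width": opening from 0.0 (shut) to 1.0 (fully open).
Only numpy, scipy, OpenCV 4.12 (cv2) and the standard library are available. Lean on these libraries where they do the work, as an engineer would, in place of code of your own. Each camera call takes 0.05 s, during which the arm holds its last target. There are 200 camera calls.

## Working session

There is one attempt and no reset: what is moved stays moved. The work goes in short steps, Python scripts to look and compute and a tool call to move; the robot and the scene stay as the last step left them, time stands still between calls to the robot, and variables do not carry over. Pictures are saved under pics/ and viewed, about 8 in all and at most 12, crops included, and the job is handed in when it is done.

Besides the shell and the picture viewer there is one more tool, called after ">>>" as a command line: name --argument value ..., lists and objects as JSON in quotes. send_rows: Moves the arm, as the interface text tells. Its arguments: {"type":"object","properties":{"increments":{"type":"array"},"gripper":{"type":"number"}},"required":["increments"]}

```bash
ls; mkdir -p pics; cat > h.py <<'E'
import numpy as np, cv2
from scipy.spatial.transform import Rotation as R
from station import ctrl
def grab(n):
    f=ctrl.grab_frame(n); h=f["color"].shape[0]
    fl=h/2/np.tan(np.radians(f["vfov"])/2)
    f["K"]=np.array([[fl,0,f["cx"]],[0,fl,f["cy"]],[0,0,1.]]); f["D"]=np.array(f["distortion"],float)
    f["o"]=np.array(f["origin"],float); r=np.array(f["rotation"],float)
    f["R"]=r if r.shape==(3,3) else R.from_quat(r,scalar_first=True).as_matrix()
    return f
def rays(f,px):
    p=cv2.undistortPoints(np.array(px,float).reshape(-1,1,2),f["K"],f["D"]).reshape(-1,2)
    return np.c_[p[:,0],-p[:,1],-np.ones(len(p))]@f["R"].T
def onz(f,px,z):
    d=rays(f,px); return f["o"]+d*((z-f["o"][2])/d[:,2])[:,None]
def bydepth(f,px):
    px=np.array(px,int).reshape(-1,2); return f["o"]+rays(f,px)*f["depth"][px[:,1],px[:,0]][:,None]
def proj(f,P):
    c=(np.array(P,float).reshape(-1,3)-f["o"])@f["R"]; c=c*[1,-1,-1]
    return cv2.projectPoints(c,np.zeros(3),np.zeros(3),f["K"],f["D"])[0].reshape(-1,2)
def save(n,im): cv2.imwrite("pics/"+n+".png",im[:,:,::-1])
def Rt(): return R.from_quat(ctrl.state()["eef_rot"],scalar_first=True).as_matrix()
E
python3 - <<'E'
from h import *
s=ctrl.state(); print(s); print(ctrl.tip_extent); print(Rt().round(3))
for n in("top","side","wrist"):
    f=grab(n); save(n+"0",f["color"]); print(n,f["o"],f["R"].round(3).tolist(),f["vfov"],f["cx"],f["cy"],f["D"])
E
```

```text
pics
{'time_s': 0.0, 'q': array([ 9.54598527e-01,  3.13457414e-01,  1.49847605e+00, -2.71984086e-05,
        1.33098470e+00, -2.23357631e-01]), 'joint_vel': array([ 8.63371659e-05, -1.53509055e-03, -1.38816491e-04, -8.55090288e-05,
        1.75011551e-03, -2.92356753e-04]), 'effort': array([ 6.08661667e-04, -4.12273550e+01, -2.59742528e+01, -1.39375661e-04,
        4.20740369e-03,  4.71177418e-05]), 'ee_pos': array([200.8251944 , 484.79969089, 244.71660199]), 'eef_rot': array([-0.58778784,  0.58814038,  0.3923735 , -0.39324214]), 'contact_force': array([ 0.82581311,  0.20457097, -0.20554336]), 'wrist_torque': array([ 0.00461448,  0.00540837, -0.03785665]), 'grip_width': 0.998256970321235}
14.0
[[ 0.383 -0.001 -0.924]
 [ 0.924 -0.001  0.383]
 [-0.001 -1.     0.   ]]
top [ 384.83303363   42.99840444 1069.17602769] [[-0.002, 0.992, -0.126], [-1.0, -0.003, -0.009], [-0.009, 0.126, 0.992]] 55.35876440758995 320.9086445511587 235.93413880188552 [-0.0542584  0.         0.         0.         0.       ]
side [401.58985786 754.0569149  643.51767001] [[-0.983, 0.106, -0.149], [-0.182, -0.621, 0.762], [-0.012, 0.777, 0.63]] 48.80924913916058 324.53388041200884 241.9440545409444 [-0.01164882  0.          0.          0.          0.        ]
wrist [130.41597621 513.99249689 373.73813092] [[0.383, -0.882, -0.274], [0.924, 0.366, 0.115], [-0.001, -0.297, 0.955]] 58.42867730397292 318.7599318483856 242.54250307078448 [-0.02480587  0.          0.          0.          0.        ]
```

View pics/top0.png

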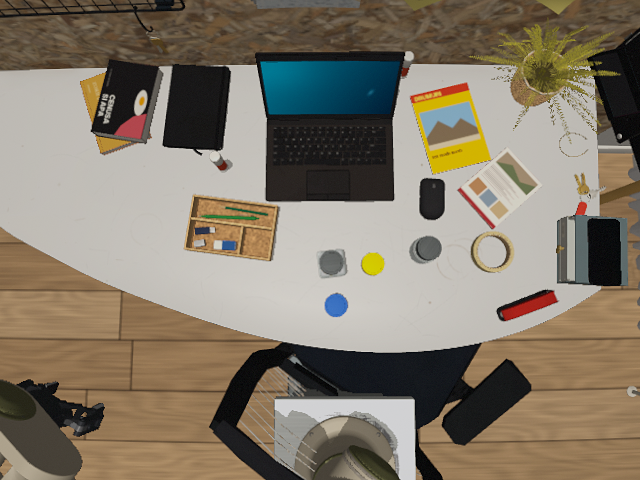

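View pics/side0.png

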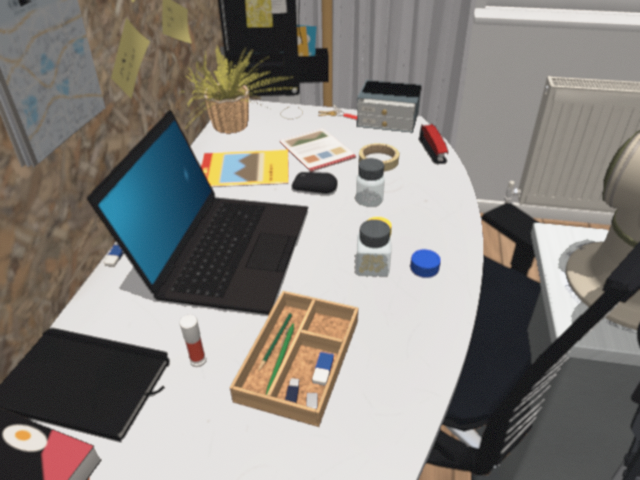

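The top view shows the square jar at (331,263), with the round jar at (426,249). The yellow (373,264) and blue (336,305) lids lie on the desk. The tidy is around (232,228), and its square compartment is at (258,245). The side view confirms this: the square jar is at (374,250) and the round one at (370,180). Next I measure with depth.

```bash
cat > m.py <<'E'
from h import *
f=grab("top")
def cloud(x0,x1,y0,y1):
    u,v=np.meshgrid(np.arange(x0,x1),np.arange(y0,y1)); px=np.c_[u.ravel(),v.ravel()]
    ok=f["depth"][px[:,1],px[:,0]]>0; px=px[ok]; return px,bydepth(f,px)
px,P=cloud(170,300,180,280)
m=(P[:,2]>28)&(P[:,2]<44); r=cv2.minAreaRect(P[m][:,:2].astype(np.float32)); print("tidy rim",m.sum(),np.median(P[m][:,2]),r)
print("desk z",np.median(P[(P[:,2]<10)][:,2]))
for n,(a,b,c,d) in dict(sq=(305,358,235,290),rd=(400,455,225,275)).items():
    px,P=cloud(a,b,c,d)
    h=np.histogram(P[:,2],bins=np.arange(-6,105,6)); print(n,dict(zip(h[1][:-1].tolist(),h[0].tolist())))
    m=P[:,2]>80
    c=cv2.minEnclosingCircle(px[m].astype(np.float32)); print(" lid px",c," world",onz(f,[c[0]],88.5),"z",np.median(P[m][:,2]), "dia mm", 2*c[1]*np.linalg.norm(onz(f,[c[0]],88.5)-onz(f,[np.add(c[0],(1,0))],88.5)))
    m=(P[:,2]>50)&(P[:,2]<70)
    if m.sum()>20: print(" shoulder",m.sum(),cv2.minAreaRect(P[m][:,:2].astype(np.float32)))
c=f["color"]
a=cv2.resize(c[225:300,295:395],None,fx=6,fy=6,interpolation=cv2.INTER_CUBIC)
save("crop1",a)
E
python3 m.py
```

```text
tidy rim 967 34.9619254814188 ((540.1651611328125, 261.140380859375), (199.84898376464844, 130.53387451171875), 82.4024887084961)
desk z 0.5264464735727188
sq {-6: 1247, 0: 914, 6: 3, 12: 0, 18: 2, 24: 2, 30: 4, 36: 3, 42: 0, 48: 11, 54: 126, 60: 101, 66: 1, 72: 4, 78: 10, 84: 371, 90: 94, 96: 0}
 lid px ((330.5, 261.5), 12.349188804626465)  world [[454.30974824  31.53952736  88.5       ]] z 88.65507533664123 dia mm 52.984469380808214
 shoulder 237 ((454.4966735839844, 31.1741943359375), (59.959388732910156, 59.69849395751953), 7.101902484893799)
rd {-6: 1223, 0: 790, 6: 13, 12: 13, 18: 17, 24: 11, 30: 12, 36: 13, 42: 18, 48: 16, 54: 63, 60: 29, 66: 12, 72: 13, 78: 18, 84: 392, 90: 80, 96: 0}
 lid px ((428.5845031738281, 247.47183227539062), 12.670388221740723)  world [[ 483.84396868 -180.0620521    88.5       ]] z 88.1234767571176 dia mm 54.840899030272155
 shoulder 110 ((480.25164794921875, -171.25831604003906), (58.39299392700195, 37.9666748046875), 26.96698760986328)
```

View pics/crop1.png

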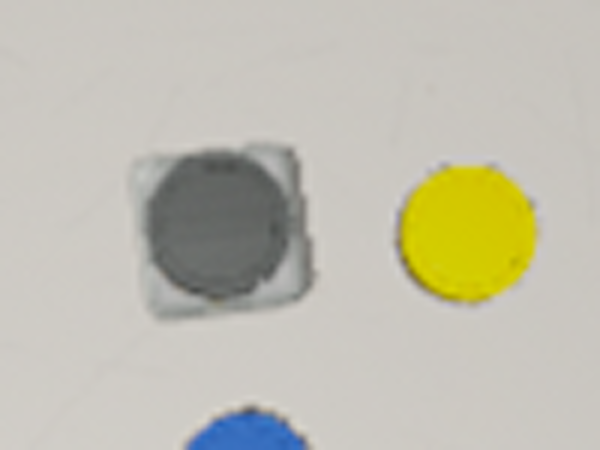

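The crop shows the square jar: grey lid, square glass shoulder, crop (218,225). The loose yellow lid is at (467,232) and the blue one at the lower edge. The rectangle measured at shoulder height is 60x60 mm, and the lid is 53 mm across at 88.6 mm high, so this is the square jar. The tidy's yaw is -7.6° and the jar's is +7.1°.

```bash
cat > g.py <<'E'
import sys
from h import *
# goal: x y z yaw(deg of tool x) -> travel cm, turn rad
x,y,z,w=map(float,sys.argv[1:5]); s=ctrl.state(); A=Rt(); a=np.radians(w)
G=np.c_[[np.cos(a),np.sin(a),0],[0,0,-1],[-np.sin(a),np.cos(a),0]]
print("travel",(A.T@(np.array([x,y,z])-s["ee_pos"])/10).round(3),"turn",R.from_matrix(A.T@G).as_rotvec().round(4),"yaw",np.degrees(np.arctan2(A[1,0],A[0,0])),s["ee_pos"],s["contact_force"],s["q"].round(2))
E
python3 g.py 454.4 31.3 170 -60; python3 - <<'E'
from h import *
f=grab("top"); a=np.radians(-7.6); M=np.array([[np.cos(a),-np.sin(a)],[np.sin(a),np.cos(a)]])
w=np.array([540.2,261.1])+M@[-27,-62]; print(w)
Q=np.c_[[w+M@np.array(k) for k in [(-33,-33),(33,-33),(33,33),(-33,33)]],[36]*4]; print(proj(f,Q).round(1))
E
```

```text
travel [-32.199   7.515 -40.784] turn [ 7.0000e-04  2.2252e+00 -5.0000e-04] yaw 67.49601886532822 [200.88775857 484.91653559 244.98575385] [-0.12741727 -0.80280686  0.20603127] [ 0.95  0.31  1.5  -0.    1.33 -0.22]
[505.23728422 203.21555904]
[[267.  257.2]
 [271.2 228.6]
 [242.7 224.9]
 [238.3 253.4]]
```

>>> send_rows --increments '[{"travel": [-32.2, 7.5, -40.8], "turn": [0, 2.225, 0]}, {"travel": [-32.2, 7.5, -40.8], "turn": [0, 2.225, 0]}, {"travel": [-32.2, 7.5, -40.8], "turn": [0, 2.225, 0]}, {"travel": [-32.2, 7.5, -40.8], "turn": [0, 2.225, 0]}, {"travel": [-32.2, 7.5, -40.8], "turn": [0, 2.225, 0]}, {"travel": [-32.2, 7.5, -40.8], "turn": [0, 2.225, 0]}, {"travel": [-32.2, 7.5, -40.8], "turn": [0, 2.225, 0]}, {"travel": [-32.2, 7.5, -40.8], "turn": [0, 2.225, 0]}, {"travel": [-32.2, 7.5, -40.8], "turn": [0, 2.225, 0]}, {"travel": [-32.2, 7.5, -40.8], "turn": [0, 2.225, 0]}, {"travel": [-32.2, 7.5, -40.8], "turn": [0, 2.225, 0]}, {"travel": [-32.2, 7.5, -40.8], "turn": [0, 2.225, 0]}, {"travel": [-32.2, 7.5, -40.8], "turn": [0, 2.225, 0]}, {"travel": [-32.2, 7.5, -40.8], "turn": [0, 2.225, 0]}, {"travel": [-32.2, 7.5, -40.8], "turn": [0, 2.225, 0]}, {"travel": [-32.2, 7.5, -40.8], "turn": [0, 2.225, 0]}, {"travel": [-32.2, 7.5, -40.8], "turn": [0, 2.225, 0]}, {"travel": [-32.2, 7.5, -40.8], "turn": [0, 2.225, 0]}, {"travel": [-32.2, 7.5, -40.8], "turn": [0, 2.225, 0]}, {"travel": [-32.2, 7.5, -40.8], "turn": [0, 2.225, 0]}]' --gripper 1

```text
time_s: 1.92
ee_pos: [454.6, 31.4, 170.3]
eef_rot: [-0.613, 0.613, -0.353, 0.353]
contact_force: [0.3, 0.2, -0.0]
grip_width: 0.999
```

```bash
python3 g.py 454.4 31.3 77 -60; python3 - <<'E'
from h import *
f=grab("wrist"); save("w1",f["color"]); print(proj(f,[[454.4,31.3,88.5],[454.4,31.3,0]]), ctrl.tip_extent)
d=f["depth"]; v,u=np.nonzero(d>0); P=bydepth(f,np.c_[u,v])
m=(abs(P[:,0]-454)<50)&(abs(P[:,1]-31)<50)
for lo,hi in((85,93),(56,66)):
    k=m&(P[:,2]>lo)&(P[:,2]<hi); print(lo,k.sum(),cv2.minAreaRect(P[k][:,:2].astype(np.float32)), np.median(P[k][:,2]))
E
```

```text
travel [-6.000e-03  9.328e+00 -2.200e-02] turn [ 0.0001  0.0033 -0.    ] yaw -59.811485871137656 [454.62259866  31.36054174 170.27601843] [ 0.28944088  0.2315221  -0.02083091] [-0.19  0.24  1.8  -0.    1.1   0.85]
[[319.09843967 261.1256222 ]
 [319.03426503 219.34438389]] 14.0
85 7573 ((454.46624755859375, 29.842252731323242), (52.56362533569336, 52.4518928527832), 0.6105849742889404) 89.62390389292628
56 2392 ((454.9635925292969, 29.710105895996094), (59.11149597167969, 59.73928451538086), 7.220084190368652) 60.697347772008015
```

View pics/w1.png

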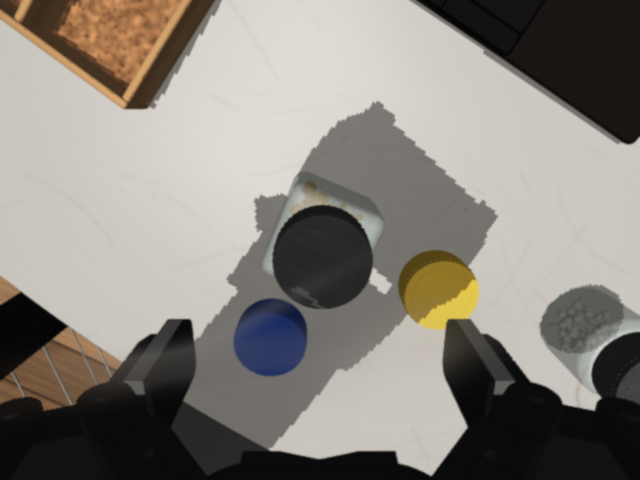

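The wrist view shows the dark lid at (322,257) between the open fingers, with the square glass body and its brass pins. Blue (270,337) and yellow (440,290) lie low on the desk, and the round jar is at the right edge. The jar's yaw is confirmed at 7.2°. Descending now.

>>> send_rows --increments '[{"travel": [0.07, 2, -0.07], "turn": [0, 0, 0]}, {"travel": [0.07, 4, -0.07], "turn": [0, 0, 0]}, {"travel": [0.07, 6, -0.07], "turn": [0, 0, 0]}, {"travel": [0.07, 7.5, -0.07], "turn": [0, 0, 0]}, {"travel": [0.07, 8.5, -0.07], "turn": [0, 0, 0]}, {"travel": [0.07, 9.3, -0.07], "turn": [0, 0, 0]}, {"travel": [0.07, 9.3, -0.07], "turn": [0, 0, 0]}, {"travel": [0.07, 9.3, -0.07], "turn": [0, 0, 0]}]'

```text
time_s: 2.63
ee_pos: [454.5, 30.4, 77.4]
eef_rot: [-0.613, 0.613, -0.353, 0.353]
contact_force: [0.3, 0.2, -0.1]
grip_width: 0.996
```

>>> send_rows --increments '[{"travel": [0, 0, 0], "turn": [0, 0, 0]}, {"travel": [0, 0, 0], "turn": [0, 0, 0]}, {"travel": [0, 0, 0], "turn": [0, 0, 0]}, {"travel": [0, 0, 0], "turn": [0, 0, 0]}, {"travel": [0, 0, 0], "turn": [0, 0, 0]}, {"travel": [0, 0, 0], "turn": [0, 0, 0]}, {"travel": [0, 0, 0], "turn": [0, 0, 0]}, {"travel": [0, 0, 0], "turn": [0, 0, 0]}, {"travel": [0, 0, 0], "turn": [0, 0, 0]}, {"travel": [0, 0, 0], "turn": [0, 0, 0]}, {"travel": [0, 0, 0], "turn": [0, 0, 0]}, {"travel": [0, 0, 0], "turn": [0, 0, 0]}]' --gripper -1

```text
time_s: 3.63
ee_pos: [455.1, 30.0, 78.0]
eef_rot: [0.613, -0.612, 0.353, -0.354]
contact_force: [0.2, -3.2, 6.4]
grip_width: 0.605
```

```bash
python3 g.py 505.2 203.2 160 -74.6; python3 - <<'E'
from h import *
f=grab("wrist"); save("w2",f["color"]); print(ctrl.tip_extent,ctrl.state()["grip_width"])
E
```

```text
travel [-12.475  -8.204  13.017] turn [-0.0014  0.2551  0.0015] yaw -59.98359539962493 [455.05052217  29.99819978  78.01374846] [ 0.1812993  -3.19956294  6.43422714] [-0.19  0.38  1.9  -0.    0.86  0.86]
14.0 0.6053531002165595
```

View pics/w2.png

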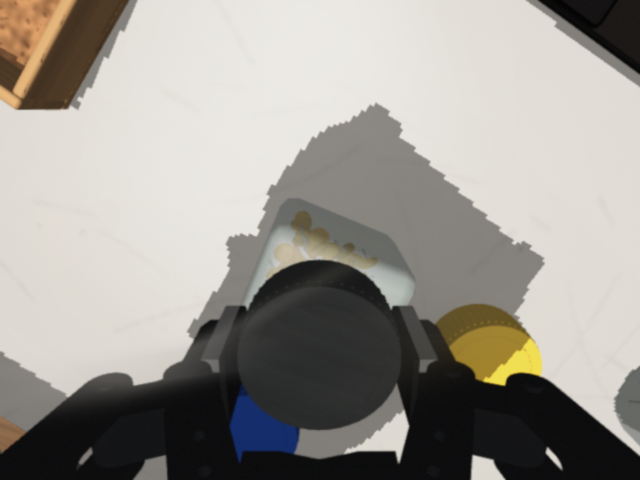

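Both pads hold the lid's sides at (240..400,350), and the opening reads 51 mm. Lifting straight up.

>>> send_rows --increments '[{"travel": [0, -0.3, 0], "turn": [0, 0, 0]}, {"travel": [0, -1, 0], "turn": [0, 0, 0]}, {"travel": [0, -2, 0], "turn": [0, 0, 0]}, {"travel": [0, -3.5, 0], "turn": [0, 0, 0]}, {"travel": [0, -5, 0], "turn": [0, 0, 0]}, {"travel": [0, -6.5, 0], "turn": [0, 0, 0]}, {"travel": [0, -7.5, 0], "turn": [0, 0, 0]}, {"travel": [0, -8.2, 0], "turn": [0, 0, 0]}, {"travel": [0, -8.2, 0], "turn": [0, 0, 0]}, {"travel": [0, -8.2, 0], "turn": [0, 0, 0]}, {"travel": [0, -8.2, 0], "turn": [0, 0, 0]}]'

```text
time_s: 4.6
ee_pos: [453.9, 30.5, 158.5]
eef_rot: [-0.612, 0.613, -0.354, 0.353]
contact_force: [-0.2, 0.6, -5.7]
grip_width: 0.607
```

```bash
python3 g.py 505.2 203.2 160 -74.6
```

```text
travel [-12.383  -0.147  13.081] turn [ 0.0014  0.255  -0.001 ] yaw -59.98764042061182 [453.86326139  30.54272973 158.54855351] [-0.22459646  0.59272016 -5.70375199] [-0.19  0.26  1.82  0.    1.07  0.86]
```

>>> send_rows --increments '[{"travel": [-0.6, 0, 0.7], "turn": [0, 0.02, 0]}, {"travel": [-1.8, 0, 2.0], "turn": [0, 0.05, 0]}, {"travel": [-3.6, 0, 3.8], "turn": [0, 0.08, 0]}, {"travel": [-5.4, 0, 5.7], "turn": [0, 0.12, 0]}, {"travel": [-7.2, 0, 7.6], "turn": [0, 0.16, 0]}, {"travel": [-9, 0, 9.5], "turn": [0, 0.19, 0]}, {"travel": [-10.6, 0, 11.2], "turn": [0, 0.22, 0]}, {"travel": [-11.8, 0, 12.4], "turn": [0, 0.245, 0]}, {"travel": [-12.4, 0, 13.1], "turn": [0, 0.255, 0]}, {"travel": [-12.4, 0, 13.1], "turn": [0, 0.255, 0]}, {"travel": [-12.4, 0, 13.1], "turn": [0, 0.255, 0]}, {"travel": [-12.4, 0, 13.1], "turn": [0, 0.255, 0]}, {"travel": [-12.4, 0, 13.1], "turn": [0, 0.255, 0]}]'

```text
time_s: 5.68
ee_pos: [505.6, 202.6, 159.0]
eef_rot: [-0.562, 0.563, -0.429, 0.429]
contact_force: [0.7, -0.6, -4.8]
grip_width: 0.606
```

```bash
cat > look.py <<'E'
import sys
from h import *
n=sys.argv[1]
f=grab("wrist"); g=grab("side"); t=grab("top")
s=ctrl.state(); print(s["time_s"],s["ee_pos"],Rt().round(3).tolist(),s["contact_force"],s["grip_width"])
c=proj(g,[s["ee_pos"]])[0].astype(int); x,y=max(c[0]-70,0),max(c[1]-70,0)
sc=cv2.resize(g["color"][y:y+160,x:x+140],(420,480),interpolation=cv2.INTER_CUBIC); print("side crop origin",x,y,"x3")
w=cv2.resize(f["color"],(380,285)); tc=cv2.resize(t["color"][180:280,190:290],(380,300)[:2],interpolation=cv2.INTER_CUBIC)
im=np.zeros((585,800,3),np.uint8); im[:480,:420]=sc; im[:285,420:]=w; im[285:585,420:]=tc; save(n,im)
for k,f in dict(wrist=f,top=t).items():
    d=f["depth"]; v,u=np.nonzero(d>0); P=bydepth(f,np.c_[u,v])
    m=(abs(P[:,0]-540)<120)&(abs(P[:,1]-261)<130)&(P[:,2]>30)&(P[:,2]<41); print(k,"rim",m.sum(),cv2.minAreaRect(P[m][:,:2].astype(np.float32)))
E
python3 look.py L1; python3 g.py 505.2 203.2 158 -74.6
```

```text
5.8333 [505.78752879 202.80861598 159.33024061] [[0.265, -0.0, 0.964], [-0.964, -0.0, 0.265], [0.0, -1.0, -0.0]] [-0.80389232 -0.61593435 -5.31639022] 0.6039227705467
side crop origin 257 188 x3
wrist rim 13323 ((539.5322875976562, 259.90380859375), (200.85438537597656, 130.4199981689453), 82.54304504394531)
top rim 160 ((537.3585815429688, 242.99319458007812), (162.99993896484375, 128.6642608642578), 82.8633804321289)
travel [-0.053  0.133 -0.046] turn [ 0.     -0.0007  0.    ] yaw -74.63873814971618 [505.78752879 202.80861598 159.33024061] [-0.80389232 -0.61593435 -5.31639022] [ 0.17  0.44  1.56 -0.    1.15  1.47]
```

View pics/L1.png

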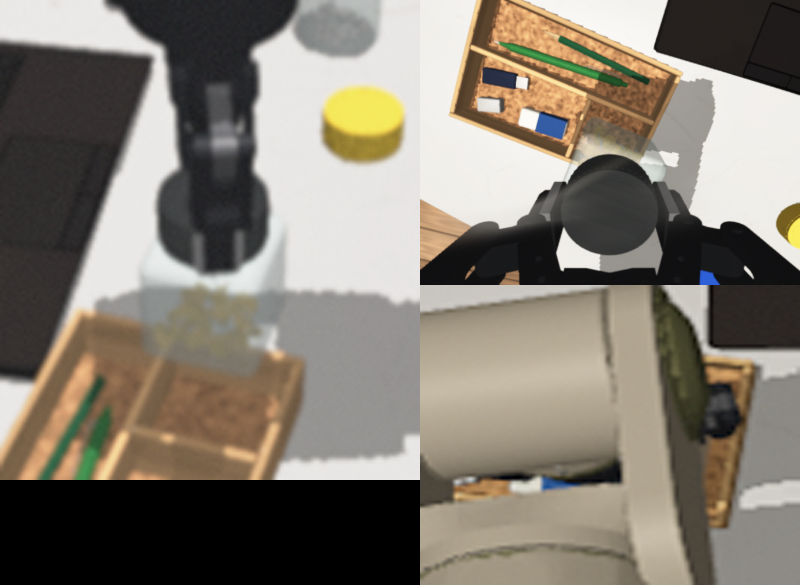

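The montage shows the jar hanging upright over the square compartment. Its body in the side crop is at (210,300), above the compartment at (215,405), roughly square to it. In the wrist frame the well comes out near (504.7, 201.9), and by the top view's difference near (505.6, 202.1), so I aim for (505.1, 202.0).

>>> send_rows --increments '[{"travel": [0.05, 0.5, -0.08], "turn": [0, 0, 0]}, {"travel": [0.05, 1.5, -0.08], "turn": [0, 0, 0]}, {"travel": [0.05, 2.5, -0.08], "turn": [0, 0, 0]}, {"travel": [0.05, 3.2, -0.08], "turn": [0, 0, 0]}, {"travel": [0.05, 3.8, -0.08], "turn": [0, 0, 0]}, {"travel": [0.05, 4.3, -0.08], "turn": [0, 0, 0]}, {"travel": [0.05, 4.7, -0.08], "turn": [0, 0, 0]}, {"travel": [0.05, 5.1, -0.08], "turn": [0, 0, 0]}, {"travel": [0.05, 5.4, -0.08], "turn": [0, 0, 0]}, {"travel": [0.05, 5.4, -0.08], "turn": [0, 0, 0]}, {"travel": [0.05, 5.4, -0.08], "turn": [0, 0, 0]}]'

```text
time_s: 6.75
ee_pos: [505.2, 202.6, 105.3]
eef_rot: [0.563, -0.562, 0.428, -0.429]
contact_force: [1.3, -0.5, -4.6]
grip_width: 0.605
```

```bash
python3 g.py 505.1 202 82 -74.6; python3 look.py L2
```

```text
travel [ 0.058  2.334 -0.029] turn [-0.0001  0.      0.    ] yaw -74.59719403642573 [505.2258116  202.64115566 105.337288  ] [ 1.27267343 -0.50202967 -4.56255923] [0.17 0.5  1.61 0.   1.03 1.47]
6.9 [505.31392554 202.63992315 105.5813067 ] [[0.266, 0.001, 0.964], [-0.964, 0.0, 0.266], [0.0, -1.0, 0.001]] [-0.65895179  0.00912433 -5.13359241] 0.6012976356319241
side crop origin 257 215 x3
wrist rim 19593 ((539.6287231445312, 260.020751953125), (200.8384246826172, 130.24208068847656), 82.60525512695312)
top rim 122 ((580.7896728515625, 226.5919647216797), (231.74163818359375, 105.57536315917969), 50.62215805053711)
```

The foot is about 9 mm below the rim without touching anything. Lowering the rest of the way.

>>> send_rows --increments '[{"travel": [0.03, 0.4, -0.02], "turn": [0, 0, 0]}, {"travel": [0.03, 0.8, -0.02], "turn": [0, 0, 0]}, {"travel": [0.03, 1.2, -0.02], "turn": [0, 0, 0]}, {"travel": [0.03, 1.5, -0.02], "turn": [0, 0, 0]}, {"travel": [0.03, 1.8, -0.02], "turn": [0, 0, 0]}, {"travel": [0.03, 2.0, -0.02], "turn": [0, 0, 0]}, {"travel": [0.03, 2.1, -0.02], "turn": [0, 0, 0]}, {"travel": [0.03, 2.2, -0.02], "turn": [0, 0, 0]}, {"travel": [0.03, 2.2, -0.02], "turn": [0, 0, 0]}, {"travel": [0.03, 2.2, -0.02], "turn": [0, 0, 0]}]'

```text
time_s: 7.73
ee_pos: [505.1, 202.3, 83.4]
eef_rot: [0.563, -0.562, 0.428, -0.429]
contact_force: [1.1, -1.1, -4.5]
grip_width: 0.602
```

```bash
python3 g.py 505.1 202 82 -74.6; python3 look.py L3
```

```text
travel [ 0.028  0.136 -0.008] turn [-0.0001 -0.     -0.    ] yaw -74.60061737354091 [505.10425832 202.29368833  83.3583881 ] [ 1.10763541 -1.10303383 -4.52695796] [0.17 0.53 1.63 0.   0.98 1.47]
7.8833 [505.10935168 202.29650503  83.41963092] [[0.266, 0.0, 0.964], [-0.964, 0.0, 0.266], [0.0, -1.0, 0.0]] [-0.44328558 -0.6294547  -5.24059249] 0.6015059299431696
side crop origin 258 226 x3
wrist rim 19479 ((539.1053466796875, 257.77294921875), (196.47288513183594, 130.4336395263672), 82.6118392944336)
top rim 135 ((583.2373046875, 233.17462158203125), (225.11001586914062, 100.09512329101562), 55.465965270996094)
```

View pics/L3.png

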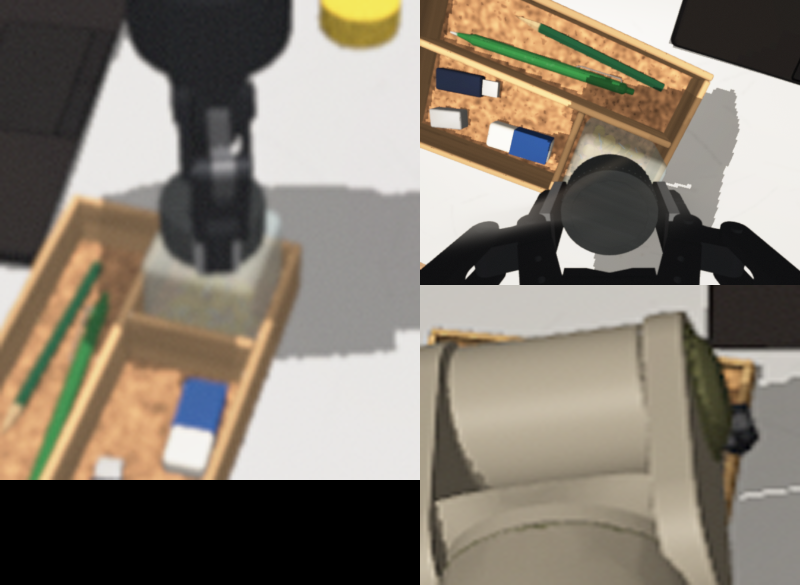

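The jar now sits inside the square compartment: side crop (205,300), between the compartment walls. It still hangs on the grip, at -5 N, so I go the last 1-2 mm down until the floor takes the weight.

>>> send_rows --increments '[{"travel": [0.02, 0.07, 0], "turn": [0, 0, 0]}, {"travel": [0.02, 0.14, 0], "turn": [0, 0, 0]}, {"travel": [0.02, 0.2, 0], "turn": [0, 0, 0]}, {"travel": [0.02, 0.2, 0], "turn": [0, 0, 0]}, {"travel": [0.02, 0.2, 0], "turn": [0, 0, 0]}]'

```text
time_s: 8.3
ee_pos: [505.3, 202.1, 82.1]
eef_rot: [0.563, -0.562, 0.428, -0.429]
contact_force: [-2.7, -1.2, 5.8]
grip_width: 0.601
```

The floor took the weight at TCP z = 82.1, as predicted, with +5.8 N upward. Next I unscrew, which is a negative turn about tool y, rising about 3.1 mm per rad.

>>> send_rows --increments '[{"travel": [0, 0, 0], "turn": [0, -0.06, 0]}, {"travel": [0, -0.02, 0], "turn": [0, -0.12, 0]}, {"travel": [0, -0.04, 0], "turn": [0, -0.18, 0]}, {"travel": [0, -0.06, 0], "turn": [0, -0.24, 0]}, {"travel": [0, -0.08, 0], "turn": [0, -0.3, 0]}, {"travel": [0, -0.1, 0], "turn": [0, -0.36, 0]}, {"travel": [0, -0.12, 0], "turn": [0, -0.42, 0]}, {"travel": [0, -0.13, 0], "turn": [0, -0.48, 0]}, {"travel": [0, -0.15, 0], "turn": [0, -0.54, 0]}, {"travel": [0, -0.17, 0], "turn": [0, -0.6, 0]}, {"travel": [0, -0.17, 0], "turn": [0, -0.6, 0]}, {"travel": [0, -0.17, 0], "turn": [0, -0.6, 0]}]'

```text
time_s: 9.3
ee_pos: [505.7, 202.2, 83.4]
eef_rot: [0.664, -0.663, 0.243, -0.244]
contact_force: [1.4, 0.0, 1.4]
grip_width: 0.603
```

```bash
python3 g.py 505.1 202 82 -74.6; python3 -c "
from h import *
s=ctrl.state();print(s['wrist_torque'])"; python3 look.py L4
```

```text
travel [-0.034  0.14  -0.052] turn [-0.0017  0.5981  0.0006] yaw -40.32956638452102 [505.69540742 202.17875537  83.40026079] [1.36582153 0.01246596 1.42788213] [0.17 0.53 1.63 0.   0.98 0.87]
[ 0.12673045 -0.14719001  0.01917043]
9.45 [505.58962992 202.19028875  83.36203351] [[0.763, 0.001, 0.647], [-0.647, 0.0, 0.763], [0.001, -1.0, 0.001]] [1.63380934 1.24860266 1.96350306] 0.6035283518561484
side crop origin 257 226 x3
wrist rim 19637 ((539.3741455078125, 259.699462890625), (200.8936004638672, 130.4860382080078), 82.53624725341797)
top rim 177 ((583.6963500976562, 233.45448303222656), (222.9478759765625, 98.70199584960938), 55.95256805419922)
```

View pics/L4.png

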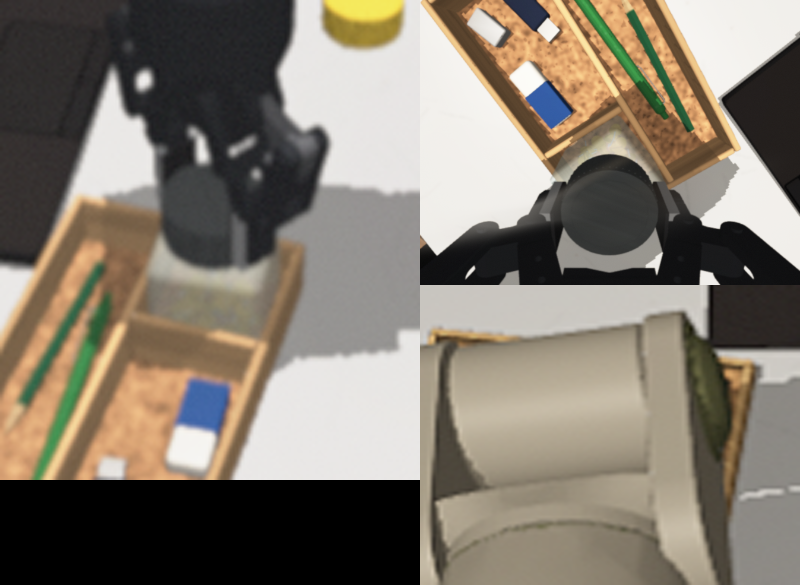

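The jar stays down (side crop (205,300)) while the gripper has turned 34°. The contact force stays near zero, so the lid is rising with the thread. I continue.

>>> send_rows --increments '[{"travel": [0, -0.02, 0], "turn": [0, -0.08, 0]}, {"travel": [0, -0.05, 0], "turn": [0, -0.16, 0]}, {"travel": [0, -0.07, 0], "turn": [0, -0.24, 0]}, {"travel": [0, -0.1, 0], "turn": [0, -0.32, 0]}, {"travel": [0, -0.12, 0], "turn": [0, -0.4, 0]}, {"travel": [0, -0.15, 0], "turn": [0, -0.48, 0]}, {"travel": [0, -0.17, 0], "turn": [0, -0.56, 0]}, {"travel": [0, -0.2, 0], "turn": [0, -0.64, 0]}, {"travel": [0, -0.22, 0], "turn": [0, -0.72, 0]}, {"travel": [0, -0.25, 0], "turn": [0, -0.8, 0]}, {"travel": [0, -0.27, 0], "turn": [0, -0.88, 0]}, {"travel": [0, -0.3, 0], "turn": [0, -0.96, 0]}, {"travel": [0, -0.3, 0], "turn": [0, -0.96, 0]}, {"travel": [0, -0.3, 0], "turn": [0, -0.96, 0]}]'

```text
time_s: 10.62
ee_pos: [504.9, 202.0, 85.8]
eef_rot: [-0.701, 0.701, 0.09, -0.09]
contact_force: [0.0, -0.1, -0.6]
grip_width: 0.603
```

```bash
python3 g.py 505.1 202 82 -74.6; python3 -c "
from h import *
s=ctrl.state();print(s['wrist_torque'])"
```

```text
travel [ 0.021  0.377 -0.006] turn [ 6.000e-04  1.557e+00 -5.000e-04] yaw 14.611950052171045 [504.88665806 202.01005834  85.77109484] [ 0.01140802 -0.1478622  -0.58346543] [ 0.17  0.53  1.63 -0.    0.98 -0.09]
[ 0.01489461 -0.00080982  0.01115956]
```

>>> send_rows --increments '[{"travel": [0, -0.02, 0], "turn": [0, -0.08, 0]}, {"travel": [0, -0.05, 0], "turn": [0, -0.16, 0]}, {"travel": [0, -0.07, 0], "turn": [0, -0.24, 0]}, {"travel": [0, -0.1, 0], "turn": [0, -0.32, 0]}, {"travel": [0, -0.12, 0], "turn": [0, -0.4, 0]}, {"travel": [0, -0.15, 0], "turn": [0, -0.48, 0]}, {"travel": [0, -0.17, 0], "turn": [0, -0.56, 0]}, {"travel": [0, -0.2, 0], "turn": [0, -0.64, 0]}, {"travel": [0, -0.22, 0], "turn": [0, -0.72, 0]}, {"travel": [0, -0.25, 0], "turn": [0, -0.8, 0]}, {"travel": [0, -0.27, 0], "turn": [0, -0.88, 0]}, {"travel": [0, -0.3, 0], "turn": [0, -0.96, 0]}, {"travel": [0, -0.3, 0], "turn": [0, -0.96, 0]}, {"travel": [0, -0.3, 0], "turn": [0, -0.96, 0]}]'

```text
time_s: 11.78
ee_pos: [505.0, 202.1, 88.9]
eef_rot: [0.581, -0.581, -0.403, 0.403]
contact_force: [-0.2, -0.6, -0.7]
grip_width: 0.601
```

```bash
python3 g.py 505.1 202 82 -74.6; python3 -c "
from h import *
s=ctrl.state();print(s['wrist_torque'])"
```

```text
travel [-0.002  0.69  -0.011] turn [ 1.0000e-04  2.5158e+00 -4.0000e-04] yaw 69.54758824742095 [505.00388533 202.061874    88.89661326] [-0.15572104 -0.62537636 -0.67840946] [ 0.17  0.53  1.63 -0.    0.99 -1.05]
[-0.0018576  -0.02110188  0.016163  ]
```

The turn is 144° so far. Another 40° takes it past the release angle plus slack.

>>> send_rows --increments '[{"travel": [0, -0.02, 0], "turn": [0, -0.08, 0]}, {"travel": [0, -0.05, 0], "turn": [0, -0.16, 0]}, {"travel": [0, -0.07, 0], "turn": [0, -0.24, 0]}, {"travel": [0, -0.1, 0], "turn": [0, -0.32, 0]}, {"travel": [0, -0.12, 0], "turn": [0, -0.4, 0]}, {"travel": [0, -0.15, 0], "turn": [0, -0.48, 0]}, {"travel": [0, -0.17, 0], "turn": [0, -0.56, 0]}, {"travel": [0, -0.2, 0], "turn": [0, -0.64, 0]}, {"travel": [0, -0.22, 0], "turn": [0, -0.7, 0]}, {"travel": [0, -0.22, 0], "turn": [0, -0.7, 0]}, {"travel": [0, -0.22, 0], "turn": [0, -0.7, 0]}]'

```text
time_s: 12.7
ee_pos: [505.0, 202.1, 91.1]
eef_rot: [0.407, -0.407, -0.578, 0.578]
contact_force: [-0.7, 0.3, -0.7]
grip_width: 0.607
```

```bash
python3 g.py 505.1 202 82 -74.6; python3 -c "
from h import *
s=ctrl.state();print(s['wrist_torque'])"
```

```text
travel [-0.009  0.913 -0.002] turn [ 0.0000e+00 -3.0674e+00  2.0000e-04] yaw 109.65096401739666 [505.04884451 202.07695512  91.13482949] [-0.65344609  0.33508013 -0.70877767] [ 0.17  0.52  1.62 -0.    1.   -1.75]
[-0.0361731   0.0148684   0.02321071]
```

The turn is now 184° and the rise 9 mm. A gentle 4 mm test lift follows; lid-only weight should read about -0.7 N.

>>> send_rows --increments '[{"travel": [0, -0.1, 0], "turn": [0, 0, 0]}, {"travel": [0, -0.2, 0], "turn": [0, 0, 0]}, {"travel": [0, -0.3, 0], "turn": [0, 0, 0]}, {"travel": [0, -0.4, 0], "turn": [0, 0, 0]}, {"travel": [0, -0.4, 0], "turn": [0, 0, 0]}, {"travel": [0, -0.4, 0], "turn": [0, 0, 0]}]'

```text
time_s: 13.2
ee_pos: [505.1, 202.1, 95.2]
eef_rot: [-0.406, 0.406, 0.579, -0.579]
contact_force: [-0.4, -0.1, -1.0]
grip_width: 0.603
```

>>> send_rows --increments '[{"travel": [0, -0.2, 0], "turn": [0, 0, 0]}, {"travel": [0, -0.5, 0], "turn": [0, 0, 0]}, {"travel": [0, -0.9, 0], "turn": [0, 0, 0]}, {"travel": [0, -1.3, 0], "turn": [0, 0, 0]}, {"travel": [0, -1.7, 0], "turn": [0, 0, 0]}, {"travel": [0, -2.0, 0], "turn": [0, 0, 0]}, {"travel": [0, -2.2, 0], "turn": [0, 0, 0]}, {"travel": [0, -2.2, 0], "turn": [0, 0, 0]}, {"travel": [0, -2.2, 0], "turn": [0, 0, 0]}, {"travel": [0, -2.2, 0], "turn": [0, 0, 0]}]'

```text
time_s: 14.03
ee_pos: [505.0, 202.1, 117.0]
eef_rot: [0.406, -0.406, -0.579, 0.579]
contact_force: [-0.2, -0.8, -0.4]
grip_width: 0.604
```

```bash
python3 look.py L5; python3 - <<'E'
from h import *
f=grab("side"); p=proj(f,[[505.1,202.0,88],[505.1,202.0,66],[505.1,202.0,103],[505.1,202,128]]); print(p.round(1))
c=f["color"]; x,y=int(p[0,0])-45,int(p[0,1])-50
save("side5",cv2.resize(c[y:y+100,x:x+110],None,fx=6,fy=6,interpolation=cv2.INTER_CUBIC)); print(x,y)
for k in("side","wrist"):
    f=grab(k); d=f["depth"]; v,u=np.nonzero(d>0); P=bydepth(f,np.c_[u,v])
    m=(abs(P[:,0]-505)<45)&(abs(P[:,1]-202)<45)
    print(k,np.histogram(P[m][:,2],bins=np.arange(0,140,4))[0])
    for lo,hi in((60,70),(84,91)):
        q=P[m&(P[:,2]>lo)&(P[:,2]<hi)]; print(lo,len(q),q[:,:2].min(0) if len(q) else 0,q[:,:2].max(0) if len(q) else 0,np.median(q[:,2]) if len(q) else 0)
        if len(q)>5: print(cv2.minAreaRect(q[:,:2].astype(np.float32)))
E
```

```text
14.1833 [505.006043   202.07078437 117.00194567] [[-0.34, -0.0, -0.94], [0.94, -0.0, -0.34], [0.0, -1.0, 0.0]] [-0.75130504  0.7053854  -1.06723736] 0.6045825090470097
side crop origin 258 210 x3
wrist rim 8497 ((539.4362182617188, 260.0044250488281), (200.80397033691406, 130.50735473632812), 82.52183532714844)
top rim 122 ((579.5557861328125, 224.68927001953125), (231.14291381835938, 106.3919677734375), 49.81496810913086)
[[328.1 294.2]
 [328.2 304.6]
 [328.  286.9]
 [327.9 274.4]]
283 244
side [209 154  94 100 113 103 128 145 305 284  73  73  87  72  98 171 440  45
  54  63  82  56  28   0   0   2  34  51  64  65  68 107 204  35]
60 643 [475.29611499 175.46883692] [535.31330272 233.64123028] 65.48227372080873
((505.3023376464844, 204.49102783203125), (58.17619705200195, 59.92108154296875), 89.83783721923828)
84 84 [486.2690684  198.51876082] [523.72450783 222.05020768] 87.06931379910202
((502.6796569824219, 212.39292907714844), (38.8222541809082, 18.440059661865234), 14.805412292480469)
wrist [ 2310   594   168   257   274   309   358   380  1878  2048   185   199
   203   215   393  1336  4264    22   214   524   368    35     0     0
     0    19   366   624   867  1038  1209  5267 15447   921]
60 5606 [474.15077215 171.04273163] [528.22800747 231.97973871] 65.34101019790414
((501.8773193359375, 201.67730712890625), (59.69767379760742, 54.72011184692383), 88.02286529541016)
84 35 [482.74816694 189.87387863] [489.62400073 202.66881497] 84.7827365597773
((486.5716247558594, 196.45355224609375), (1.6022868156433105, 14.506044387817383), 25.295618057250977)
```

View pics/side5.png

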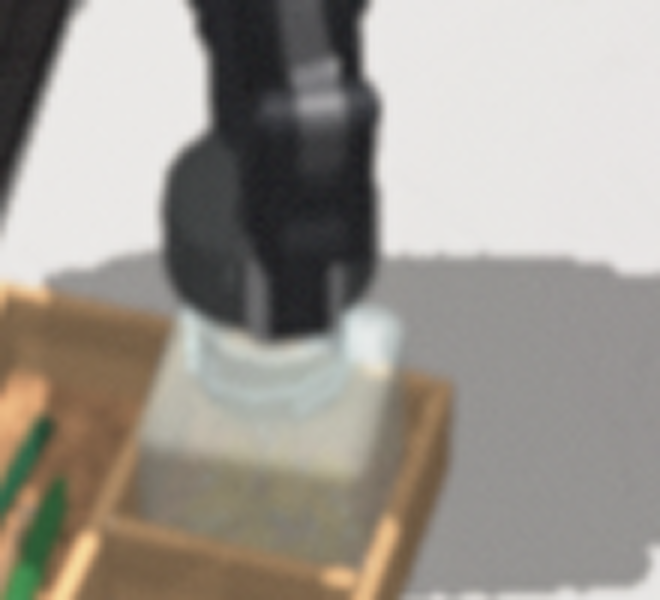

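The side crop shows the open glass neck and rim at (270,360), just under the lid whose lower edge is at (265,330). The jar sits inside the compartment walls. Its shoulder is at z ≈ 65.4 mm (66 expected when fully down) and its centre at about (505.2, 202), against the lid at (505.0, 202.1). Handing in.

```bash
python3 -c "
from station import ctrl
print(ctrl.job_done()); s=ctrl.state(); print(s['time_s'],s['ee_pos'],s['contact_force'])"
```

```text
the job is handed in; nothing more can be done
None
the job is handed in; nothing more can be done
```

The square jar is in its compartment and unscrewed. I handed the job in at about 14.5 s with the lid still held above the open mouth. I picked the jar up by its closed lid, turned it -14.6° to match the tidy, and lowered it until the floor took the weight. I then turned the lid 184° anticlockwise along the thread and lifted it straight off.

Last checks:
- **Lid:** It is held level, with its lower edge about 15 mm above the mouth. That gap comes from the arm's height; the side picture shows the lid clear of the rim.
- **Release:** The test lift read about -1 N, which is roughly the lid's own weight, so the jar did not come up with it.
- **Jar:** The shoulder measured 65.4 mm up against 66 mm expected, so it is fully down within camera error.
- **Centring:** The jar centre, from its visible edges, is within about 1 mm of the lid centre.
- **Disagreements:** The side, wrist and top cameras differed from each other by 1–2 mm, within their calibration. In the last checks the arm hid most of the tidy from the top view, so I did not use that reading.
- **Bystanders:** The round jar, mouse, glue stick and coloured lids were never approached, but I did not measure them again at the end.

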